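# Bringing the hand press to its zero position

### The arm

A 6-joint arm with a two-finger parallel gripper is mounted at the origin on a cart in front of the work surface, level with it; the furniture and walls round the work are solid. World frame = base frame: x ahead of the robot, y to its left, z up, the work surface at z = 0. Lengths are in mm, angles in rad, forces in N, time in s.
With the tool pointing down it reaches from about 350 to 975 mm from the base axis. Payload 7.1 kg.
Tool frame: the origin (TCP) lies between the finger pads; the fingertips stand 14 mm ahead of it and the grasp point (between the pads) lies 5 mm behind it; z points along the fingers, y is the line along which they close (so a half turn about z gives the same grasp; the last joint's range is limited). The gripper opens to 88 mm and grips with 3 to 60 N. Pads are 20 mm wide; open, the fingers measure 115 mm over their backs; the gripper's body (75 mm by 178 mm) begins 61 mm behind the grasp point.
Start: joints at [-1.172, 0.423, 1.63, -0, 1.089, -0.019], TCP at [253.609, -571.216, 236.675] pointing down, gripper open.
Joint ranges: [-3, 3], [-0.9, 2.11], [0.09, 2.58], [-1.31, 4.45], [0.11, 2.69], [-2.54, 2.54]. Speed limits (rad/s): [2.39, 2.39, 3.01, 3.14, 3.14, 3.14].

### API

Orientations are given as a rotation vector (axis times angle).
In Python, from cell import env, snapshot, camera_info, spotter gives the robot as it stands. The module is installed in compiled form; this text tells all that it offers.
- The arm moves only by the shell command python3 -m jog 'ROWS'. ROWS is JSON, a list of rows, each an object with "gripper": the opening, from -1 (shut) to 1 (fully open); "offset": the shift along the tool's x, y, z in mm, a list of three; "yaw": the turn about the tool's z in rad. A call has exactly 8 rows; each row shifts and turns the commanded pose from where the row before left it, along the tool's axes as they then stand; what a row does not reach is not made up. A row lasts 1/12 s, in which the tool goes at most 41.7 mm and 7.16 degrees, less where a joint would pass 70% of its speed; a pose out of reach is approached as far as the arm can. A call is refused whole if a number of a shift passes 41.7 or a number of a turn 0.125, either way. A call with a gripper value outside its range is refused whole. The fingers move at their own pace and stop on an object; the grip force is fixed at half the most. Time passes only in rows, so rows that do not move let the fingers close, or fill a call up. It gives the time, the measured TCP pose, the force, the opening and the grip force at its end, in the units of the state.
- env.get_obs(): the state, without advancing time (a new reading comes with each control period).
- snapshot(name): name is "side" or "top"; returns (picture, depth): 400x640x3 uint8, red, green, blue; 400x640 float32, mm along the optical axis (not along the pixel's ray), 0 where there is no reading.
- camera_info(name): a dict with "fx", "fy", "cx", "cy" (pixels), "rvec" (rotation vector, rad) and "tvec" (3), from world to camera coordinates, as OpenCV has them. Camera axes: x right, y down, z forward; pixel columns grow to the right and rows downward; lengths in mm; the calibration is good to about 2 mm. A picture is of the moment at which its call begins. camera_info takes no time and is no camera call.
- env.sign_off(): hands the job in; it is judged then, once.
Trained networks look in the newest picture that a camera, given by its name, has taken for a name from the list of things; names that differ only in an ending like _2 or _b are one class to them, and where a whole thing is asked for, a point or a joint stands for the part that bears it (a point fixed in the world has none). Each returns a list of dicts, best first, with "p" (0 to 1); they miss things now and then, are a little off and sometimes report something else, mostly with a low value. They report only what shows in the picture. A call takes as long as a camera call.
- spotter.outline_of(camera, name): "mask" (400x640 bool, what is visible of it) and "at" ([column, row] in pixels, amid what is visible of it).
- spotter.pinpoint(camera, name): "at" ([column, row] in pixels: a listed point, or the origin of a listed thing).
The state is a dict: "t": time; "q": joint angles; "dq": joint speeds; "tau": joint torques, N m; "tcp_pos": TCP position; "eef_rot": TCP orientation; "contact_force": force on the tool from outside, world axes, zero at the start; "torque": the same for the moment, N m; "gripper_width": opening from 0.0 (shut) to 1.0 (fully open); "gripper_force": force on a finger pad.
Only numpy, scipy, OpenCV 4.12 (cv2) and the standard library are available. Lean on these libraries where they do the work, as an engineer would, in place of code of your own. Each camera call takes 0.05 s, during which the arm holds its last target. There are 200 camera calls.

### The job

Bring the bench hand press to its zero position: swing the dust cover on the empty die fully aside on its pin to uncover the port, then press and hold the release button in the lever's grip and swing the lever all the way down, lowering the ram under control (it must not drop), until its collar rests on the die. Let go so that the button springs out and the pawl catches, with the cover still aside, and leave the things standing round the press alone.

Things in the scene. Friction and masses are not known exactly. Their poses are not given: they have to be found in the camera images.
- press: Grey hand press, fixed (base 160 x 205 x 16 mm, about 260 mm tall). Origin: on the bench straight below the die's port. Its -x is the front (towards the robot), +y the side the lever points to (robot's left), z up; turned up to 0.3 rad either way. The column (42 x 44 mm) stands 85 mm to the -y side of the die; its guide arm surrounds the ram at 141 to 165 mm height.
- die_port (a point): Centre of the mouth of the die's port (31 mm bore in a 74 mm steel die), 64 mm above the bench, on the ram's axis.
- cover (a joint): Dust cover: flat aluminium plate 6 mm thick lying on the die, turning on one vertical pin. A bent lever: a 46 mm disc on one arm, a tail with a knob on the other. 0 = disc centred over the port; grows anticlockwise seen from above to the stop at 1.45 rad (fully aside). Stays where left; about 1 N at the knob moves it. With the disc over the port the ram cannot come down.
- cover_pin (a point): Axis of the cover's pin, at the cover's underside, 58 mm in front (-x) of the port's centre.
- cover_knob (a point): Top centre of the cover's upright black knob (16 mm diameter, 27 mm above the tail plate, whose top is 71 mm above the bench), 85 mm from the pin. Seen from the pin it stands 40 degrees to the left of the press's front (-x) direction at joint value 0, and moves round the front to the right as the cover opens.
- lever (a joint): Lever on a horizontal hinge along the press's x axis. 0 = raised 25 degrees above level (start), grows as it swings down; 0.733 = home, 17 degrees below level, collar on the die. Lever and ram are heavy: button pressed and not held, it falls. With the button out the pawl locks it in one of six notches, 0.147 rad apart (0 ... 0.733), with 0.02 rad of play; it is not to be forced.
- lever_hinge (a point): Lever's hinge: 210 mm above the bench, 85 mm to the press's -y side of the port, in the lever's middle plane. The lever runs from here to the press's +y side.
- button (a joint): Release button in the lever's grip: slides in along the press's +x. 0 = out (pawl caught), 6.5 mm = fully in; from 5 mm the lever is free. Spring: 3 N at the start of travel, 7.5 N fully in; let go, it springs out.
- button_face (a point): Centre of the round aluminium button's face (26 mm), on the front (-x) of the black grip, 245 mm from the hinge along the lever; out, 10 mm proud. Grip: 28 mm wide along x (38 over the button, 31.5 with it in), 31 high, 186 to 308 mm from the hinge. Can be pinched from above across x, one finger on the button, one on the plain back; it turns between the pads as the lever swings.
- ram: Steel ram of the press, upright, driven by the lever. Origin: centre of the underside of its collar (40 mm diameter), 130 mm above the bench at the start and 64 mm when home; a 24 mm nose reaches 26 mm below the collar.
- alu_dish_0: Bystander: small round aluminium dish (65 mm wide, 18 mm high) on the bench near the robot. Origin at its underside.
- ladle: Bystander: ladle (322 mm long, 30 mm high) lying in front of the press. Origin at its underside.
- sample_bottle: Bystander: white sample bottle (53 mm diameter, 81 mm tall) standing to the right of the press. Origin at its underside.

How it is judged (in metres and radians):
On the way, in this order (a step that is already met when the one before it is completed fails the run):
1. the dust cover is swung aside and the port is clear (value of joint cover above 1.2 rad), for 0.2 s.
2. with the button held in, the lever is on its way down (value of joint lever above 0.25 rad and value of joint button above 0.004 m), for 0.1 s.
3. the lever is all the way down, the collar on the die (value of joint lever above 0.68 rad), for 0.2 s.
At the end, for the whole second after the job is handed in: The cover is swung aside (joint above 1.2 rad), the lever is down within about 0.05 rad of its stop with the ram's collar within 6 mm of the die's rim and at rest, and the button has sprung out (less than 2 mm in), so the pawl has caught (value of joint cover above 1.2 rad and value of joint lever above 0.68 rad and value of joint button below 0.002 m and distance between ram and die_port below 0.006 m and linear speed of ram below 0.02 m/s); the robot touches nothing.
It fails at once if the lever drops or is slammed (faster than 2 rad/s) (velocity of joint lever above 2 rad/s).
It fails at once if the aluminium dish is knocked or moved by more than 3 cm (distance of alu_dish_0 from where it was at the start of the episode above 0.03 m).
It fails at once if the ladle is knocked or moved by more than 3 cm (distance of ladle from where it was at the start of the episode above 0.03 m).
It fails at once if the loose sample bottle is knocked or moved by more than 3 cm (distance of sample_bottle from where it was at the start of the episode above 0.03 m).
It also fails if it takes over 61 s, if anything falls off the work surface, if the arm or the gripper's body presses on something with over 40 N, if the wrist force passes 120 N, or if a joint passes its speed limit or range.

## Working session

There is one attempt and no reset: what is moved stays moved. The work goes in short steps, Python scripts to look and compute and a shell command to move; the robot and the scene stay as the last step left them, time stands still between calls to the robot, and variables do not carry over. Pictures are saved under pics/ and viewed, at most 10 in all, crops included, and the job is handed in when it is done.

```bash
mkdir -p pics; cat > h.py <<'E'
import numpy as np, cv2
from scipy.spatial.transform import Rotation as R
from cell import env, snapshot, camera_info, spotter
def cam(n):
    c=camera_info(n); K=np.array([[c['fx'],0,c['cx']],[0,c['fy'],c['cy']],[0,0,1.]])
    return K,R.from_rotvec(np.ravel(c['rvec'])).as_matrix(),np.ravel(c['tvec'])
def bp(n,uv,d):  # pixel + depth -> world
    K,Rm,t=cam(n); return Rm.T@(np.linalg.inv(K)@[uv[0],uv[1],1]*d-t)
def tri(a,b):
    Ps=[]
    for n in('side','top'):
        K,Rm,t=cam(n); Ps.append(K@np.c_[Rm,t])
    X=cv2.triangulatePoints(Ps[0],Ps[1],np.array(a,float).reshape(2,1),np.array(b,float).reshape(2,1)).ravel()
    X=X[:3]/X[3]
    e=[np.linalg.norm((P@np.r_[X,1])[:2]/(P@np.r_[X,1])[2]-q) for P,q in zip(Ps,(a,b))]
    return X,e
E
cat > look.py <<'E'
from h import *
S={n:snapshot(n) for n in('side','top')}
for n in S: cv2.imwrite(f'pics/{n}0.png',S[n][0][:,:,::-1])
for name in['press','die_port','cover_pin','cover_knob','lever_hinge','button_face','ram','alu_dish_0','ladle','sample_bottle']:
    r={}
    for n in S:
        l=spotter.pinpoint(n,name)
        if l: r[n]=l[0]; print(name,n,np.round(l[0]['at']),round(l[0]['p'],2), end=' ')
    if len(r)==2:
        X,e=tri(r['side']['at'],r['top']['at']); print(np.round(X),np.round(e,1),end='')
    print()
o=env.get_obs(); print({k:np.round(v,3) for k,v in o.items()})
for n in S: K,Rm,t=cam(n); print(n,np.round(-Rm.T@t),np.round(Rm[2],2))
E
python3 look.py
```

```text
press side [358. 267.] 0.67 press top [401. 156.] 0.6 [ 537. -509.  107.] [6.6 3.3]
die_port side [362. 246.] 0.72 die_port top [337. 156.] 0.69 [ 564. -332.   60.] [1.7 1. ]
cover_pin side [340. 247.] 0.68 cover_pin top [342. 179.] 0.94 [ 495. -345.   69.] [2.6 1.5]
cover_knob side [309. 237.] 0.91 cover_knob top [333. 201.] 0.83 [ 421. -319.   97.] [1.5 0.9]
lever_hinge top [372. 136.] 0.67 
button_face side [331. 154.] 0.61 button_face top [286. 153.] 0.42 [ 505. -204.  305.] [2.  1.4]
ram side [358. 224.] 0.54 ram top [399. 162.] 0.46 [ 514. -490.  208.] [3.2 1.7]
alu_dish_0 side [257. 258.] 0.62 alu_dish_0 top [316. 256.] 0.78 [ 272. -272.   15.] [2.9 1.8]
ladle side [283. 250.] 0.61 ladle top [287. 229.] 0.8 [ 352. -185.  -13.] [3.2 2. ]
sample_bottle side [376. 302.] 0.61 sample_bottle top [400. 160.] 0.88 [ 563. -522.    4.] [1.3 0.6]
{'t': np.float64(1.1), 'q': array([-1.172,  0.423,  1.63 , -0.   ,  1.089, -0.019]), 'dq': array([ 0.   , -0.   ,  0.   ,  0.   , -0.001,  0.002]), 'tau': array([-2.0000e-03, -5.4459e+01, -2.7405e+01,  6.5000e-02,  1.7000e-02,
       -0.0000e+00]), 'tcp_pos': array([ 253.595, -571.208,  236.672]), 'eef_rot': array([-3.073, -0.651,  0.   ]), 'contact_force': array([-0.269, -0.958, -0.242]), 'torque': array([0.041, 0.039, 0.018]), 'gripper_force': np.float64(0.0), 'gripper_width': np.float64(1.0)}
side [  339. -1333.   612.] [ 0.1   0.92 -0.38]
top [ 209. -300. 1516.] [ 0.16  0.01 -0.99]
```

```bash
python3 -c "
import cv2
a=cv2.imread('pics/side0.png')[120:320,220:440];b=cv2.imread('pics/top0.png')[100:290,220:440]
cv2.imwrite('pics/c1.png',cv2.resize(a,None,fx=3,fy=3,interpolation=2)[:600]);cv2.imwrite('pics/c2.png',cv2.resize(b,None,fx=3,fy=3,interpolation=2))"
```

```text
(no output)
```

View pics/c1.png

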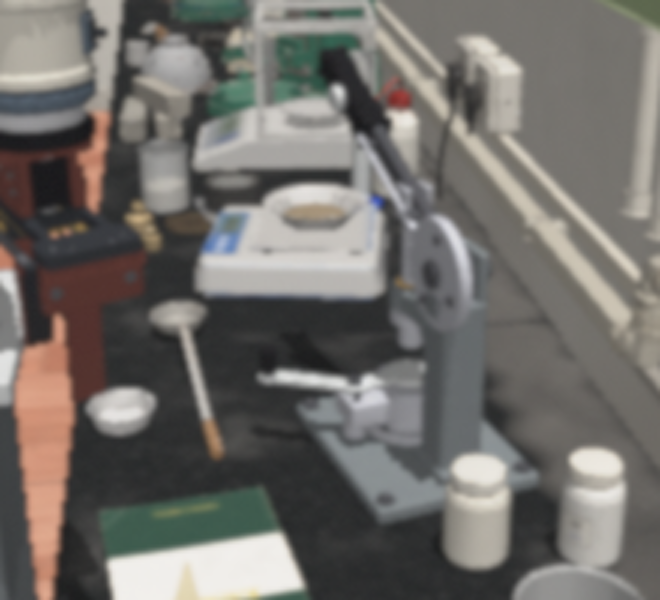

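View pics/c2.png

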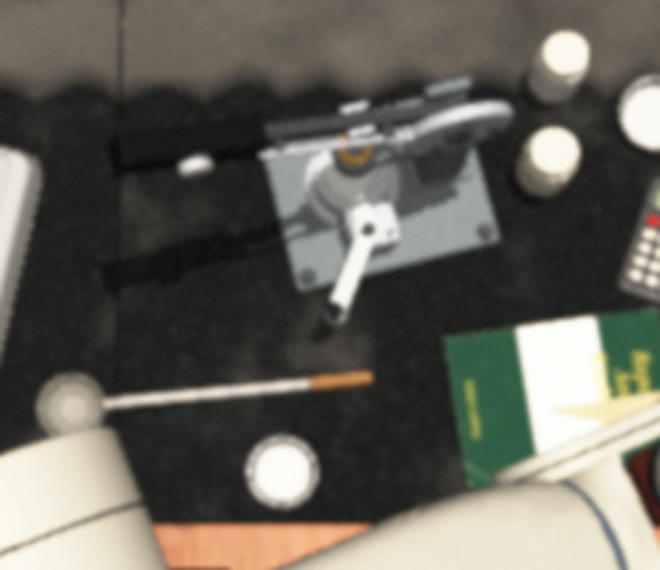

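The side crop shows the knob at about (309,240) full-frame, the lever grip running up to the left at about (335,145), and bottles right of the press. The top crop shows the cover tail pointing front-left with the knob at about (332,203). The white button is at about (285,155), the ladle at about row 230 and the dish at (315,257). The press is turned by roughly +0.24 rad. Next I fit the press pose.

```bash
cat > fit.py <<'E'
from h import *
from scipy.optimize import least_squares
c,s=np.cos,np.sin
def model(p,cov=0.,lev=0.):
    x,y,a,xl=p; A=np.radians(25)-lev; t=np.pi-np.radians(40)+cov
    L={'die_port':(0,0,64),'cover_pin':(-58,0,65),'cover_knob':(-58+85*c(t),85*s(t),98),'lever_hinge':(xl,-85,210),
       'button_face':(xl-24,-85+245*c(A),210+245*s(A)),'grip_mid':(xl-1.75,-85+245*c(A),210+245*s(A)),
       'c_fl':(-1,0,0)}
    return {k:np.array([x+v[0]*c(a)-v[1]*s(a),y+v[0]*s(a)+v[1]*c(a),v[2]]) for k,v in L.items()}
def proj(n,X):
    K,Rm,t=cam(n); q=K@(Rm@X+t); return q[:2]/q[2]
if __name__=='__main__':
    S={n:snapshot(n) for n in('side','top')}
    obs=[]
    for n in S:
        for k in('die_port','cover_pin','cover_knob','lever_hinge','button_face'):
            l=spotter.pinpoint(n,k)
            if l and l[0]['p']>.3: obs.append((n,k,np.array(l[0]['at'])))
    f=lambda p:np.concatenate([proj(n,model(p)[k])-q for n,k,q in obs])
    r=least_squares(f,[555,-331,.24,0],loss='soft_l1',x_scale=[10,10,.1,10])
    print(np.round(r.x,3)); 
    for (n,k,q),e in zip(obs,f(r.x).reshape(-1,2)): print(n,k,np.round(e,1))
    for k,v in model(r.x).items(): print(k,np.round(v))
    # depth checks
    M=model(r.x)
    for k in('cover_knob','button_face'):
      for n in S:
        l=spotter.outline_of(n,'cover_knob' if k=='cover_knob' else 'button')
        if l:
            v,u=np.nonzero(l[0]['mask']); d=S[n][1][v,u]; ok=d>0
            P=np.array([bp(n,(a,b),z) for a,b,z in zip(u[ok],v[ok],d[ok])]); print(k,n,round(l[0]['p'],2),len(P),np.round(np.median(P,0)),np.round(P.max(0)),np.round(P.min(0)))
    D=S['top'][1]; v,u=np.nonzero(D>0); P=np.array([bp('top',(a,b),z) for a,b,z in zip(u,v,D[v,u])]) if 0 else None
    K,Rm,t=cam('top'); d=D[v,u]; P=(np.c_[(u-K[0,2])/K[0,0],(v-K[1,2])/K[1,1],np.ones(len(u))]*d[:,None]-t)@Rm
    for x0 in range(340,760,30):
        print(x0,[int(np.percentile(w,95)) if len(w:=P[(abs(P[:,0]-x0-15)<15)&(abs(P[:,1]-y0-25)<25)][:,2])>3 else None for y0 in range(-600,50,50)])
    o=env.get_obs(); print(np.round(R.from_rotvec(o['eef_rot']).as_matrix(),3))
E
python3 fit.py
```

```text
[ 5.53075e+02 -3.36286e+02  2.46000e-01  5.41300e+00]
side die_port [ 0.3 -0.3]
side cover_pin [-0.2  2.8]
side cover_knob [ 0.7 -0.1]
side button_face [ 0.7 -5.4]
top die_port [ 0.6 -0.1]
top cover_pin [ 2.6 -0.3]
top cover_knob [-0.8  1.1]
top lever_hinge [-3.1  0.3]
top button_face [0.1 0.7]
die_port [ 553. -336.   64.]
cover_pin [ 497. -350.   65.]
cover_knob [ 420. -313.   98.]
lever_hinge [ 579. -417.  210.]
button_face [ 502. -208.  314.]
grip_mid [ 523. -202.  314.]
c_fl [ 552. -337.    0.]
cover_knob side 0.68 335 [ 495. -333.   70.] [ 566. -199.   99.] [ 409. -364.   -2.]
cover_knob top 0.65 450 [ 495. -335.   72.] [ 563. -307.  152.] [ 412. -361.   -5.]
button_face side 0.64 234 [ 271. -247.    8.] [ 299. -229.   21.] [ 242. -296.   -2.]
button_face top 0.37 357 [ 565. -520.   78.] [ 618. -497.   91.] [ 545. -562.   -5.]
340 [19, 19, 20, 16, 7, 16, 15, 22, 27, 32, 24, 22, 49]
370 [20, 20, 19, 19, 6, 7, 7, 7, 7, 7, 7, 6, 56]
400 [19, 20, 17, 12, 7, 99, 7, 6, 7, 6, 8, 6, 56]
430 [9, 7, 8, 7, 7, 76, 19, 6, 7, 7, 7, 24, 70]
460 [8, 7, 7, 19, 59, 75, 24, 6, 6, 7, 6, 48, 95]
490 [7, 6, 23, 24, 75, 77, 284, 324, 347, 346, 7, 53, 97]
520 [7, 60, 21, 223, 245, 270, 302, 322, 338, 7, 6, 54, 97]
550 [8, 87, 239, 260, 253, 270, 32, 6, 7, 6, 8, 62, 96]
580 [6, 87, 15, 234, 234, 31, 22, 5, None, None, 6, 10, 64]
610 [8, 7, 7, None, 22, 6, 6, 5, 7, 7, 7, 7, 6]
640 [85, 91, 8, 9, 7, 8, 8, 7, 7, 7, 7, 7, 6]
670 [622, 622, 622, 622, 622, 622, 620, 7, 6, 7, 8, 7, 6]
700 [625, 625, 625, 625, 624, 625, 624, 8, 8, 9, 6, 7, 8]
730 [225, 264, 226, 221, 262, 269, 135, 134, 135, 135, 135, 135, 135]
[[ 0.914  0.406 -0.   ]
 [ 0.406 -0.914  0.   ]
 [ 0.    -0.    -1.   ]]
```

```bash
cat > to.py <<'E'
import sys
from fit import *
P=[553.1,-336.3,.246,5.4]
def to(X,yaw=None):
    o=env.get_obs(); M=R.from_rotvec(o['eef_rot']).as_matrix()
    print('t',o['t'],'tcp',np.round(o['tcp_pos'],1),'ang',round(np.arctan2(M[1,0],M[0,0]),3),'F',np.round(o['contact_force'],1),'w',round(float(o['gripper_width'])*88,1),'d_tool',np.round(M.T@(np.array(X)-o['tcp_pos']),1))
E
python3 -m jog '[{"gripper":0,"offset":[0,0,0],"yaw":0.086},{"gripper":0,"offset":[0,0,0],"yaw":0.086},{"gripper":0,"offset":[28,-26,0],"yaw":0},{"gripper":0,"offset":[28,-26,0],"yaw":0},{"gripper":0,"offset":[28,-26,0],"yaw":0},{"gripper":0,"offset":[28,-26,0],"yaw":0},{"gripper":0,"offset":[28,-26,0],"yaw":0},{"gripper":0,"offset":[28,-26,0],"yaw":0}]'
python3 - <<'E'
from to import *
m=model(P); to(m['cover_knob'])
K=m['cover_knob']
for n in('side','top'):
    D=snapshot(n)[1]; v,u=np.nonzero(D>0); Kc,Rm,t=cam(n)
    Q=(np.c_[(u-Kc[0,2])/Kc[0,0],(v-Kc[1,2])/Kc[1,1],np.ones(len(u))]*D[v,u][:,None]-t)@Rm
    w=Q[(np.hypot(Q[:,0]-K[0],Q[:,1]-K[1])<22)&(Q[:,2]>84)&(Q[:,2]<112)]
    print(n,len(w),w.mean(0) if len(w) else '',w.min(0) if len(w) else '',w.max(0) if len(w) else '')
E
```

```text
t: 2.57
tcp_pos: [379.3, -377.5, 236.8]
eef_rot: [3.118, 0.384, 0.0]
contact_force: [0.8, -0.9, 0.1]
gripper_width: 0.502
gripper_force: 0.0
t 2.5667 tcp [ 379.3 -377.5  236.8] ang 0.245 F [ 0.8 -0.9  0.1] w 44.1 d_tool [ 55.5 -52.3 138.8]
side 34 [ 416.45511586 -317.48673173   92.46365835] [ 409.15709603 -323.08723586   84.03307892] [ 424.08748111 -306.14334821   99.00801631]
top 6 [ 415.88861659 -321.22003693   99.35723085] [ 412.53394091 -322.71634246   91.56407515] [ 418.6251386  -319.75783068  109.08549268]
```

```bash
python3 -m jog '[{"gripper":0,"offset":[27,-25,0],"yaw":0},{"gripper":0,"offset":[26,-26,0],"yaw":0},{"gripper":0,"offset":[0,0,36],"yaw":0},{"gripper":0,"offset":[0,0,36],"yaw":0},{"gripper":0,"offset":[0,0,15],"yaw":0},{"gripper":0,"offset":[0,0,0],"yaw":0},{"gripper":0,"offset":[0,0,0],"yaw":0},{"gripper":0,"offset":[0,0,0],"yaw":0}]'
python3 - <<'E'
from to import *
to([418,-315,89])
S={n:snapshot(n)[0] for n in('side','top')}
K=np.array([418,-315,98.])
a=S['side'][190:270,260:380];b=S['top'][150:230,280:400]
cv2.imwrite('pics/k1.png',cv2.resize(np.vstack([a,b])[:,:,::-1],None,fx=3.7,fy=3.7,interpolation=2))
for n in S: print(proj(n,K))
E
```

```text
t: 3.33
tcp_pos: [418.2, -317.7, 150.8]
eef_rot: [3.117, 0.384, 0.002]
contact_force: [0.8, 0.1, 0.1]
gripper_width: 0.501
gripper_force: 0.0
t 3.3333 tcp [ 418.2 -317.7  150.8] ang 0.245 F [0.8 0.1 0.1] w 44.0 d_tool [ 0.4 -2.8 61.8]
[308.93816235 235.69244983]
[331.23766081 202.82489506]
```

View pics/k1.png

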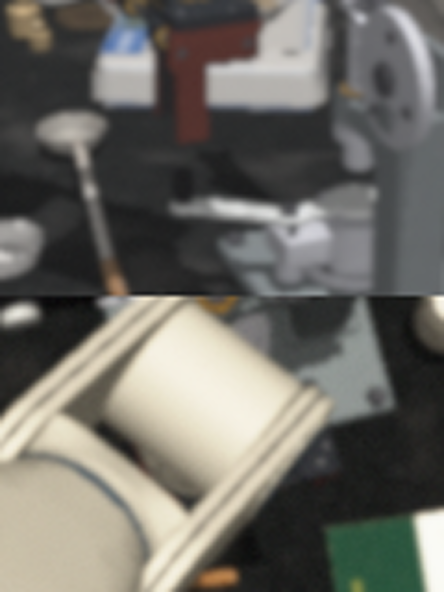

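The near finger's tip sits at about (313,228), just above and in line with the knob at (309,238). Now I go down over it and cage it.

```bash
python3 -m jog '[{"gripper":0,"offset":[0,-2,20],"yaw":0},{"gripper":0,"offset":[0,0,20],"yaw":0},{"gripper":0,"offset":[0,0,21],"yaw":0},{"gripper":0,"offset":[0,0,0],"yaw":0},{"gripper":-0.4,"offset":[0,0,0],"yaw":0},{"gripper":-0.4,"offset":[0,0,0],"yaw":0},{"gripper":-0.4,"offset":[0,0,0],"yaw":0},{"gripper":-0.4,"offset":[0,0,0],"yaw":0}]'
python3 - <<'E'
from to import *
to([418,-315,89])
# knob arc in the tool frame (tool x = press x, tool y = -press y), steps of 0.1 rad
t=np.pi-np.radians(40)+np.arange(0,1.51,.125); p=np.c_[85*c(t),-85*s(t)]
print(np.round(np.diff(p,axis=0),1).tolist())
E
```

```text
t: 4.1
tcp_pos: [417.9, -315.3, 90.0]
eef_rot: [3.116, 0.385, 0.003]
contact_force: [1.2, 0.9, 0.8]
gripper_width: 0.306
gripper_force: 0.0
t 4.1 tcp [ 417.9 -315.3   90. ] ang 0.246 F [1.2 0.9 0.8] w 27.0 d_tool [ 0.2 -0.3  1. ]
[[-6.3, 8.5], [-5.2, 9.3], [-4.0, 9.8], [-2.7, 10.3], [-1.4, 10.5], [-0.1, 10.6], [1.2, 10.5], [2.5, 10.3], [3.8, 9.9], [5.0, 9.4], [6.1, 8.7], [7.2, 7.8]]
```

```bash
python3 -m jog '[{"gripper":-0.4,"offset":[-6.3,8.5,0],"yaw":0},{"gripper":-0.4,"offset":[-5.2,9.3,0],"yaw":0},{"gripper":-0.4,"offset":[-4,9.8,0],"yaw":0},{"gripper":-0.4,"offset":[-2.7,10.3,0],"yaw":0},{"gripper":-0.4,"offset":[-1.4,10.5,0],"yaw":0},{"gripper":-0.4,"offset":[-0.1,10.6,0],"yaw":0},{"gripper":-0.4,"offset":[1.2,10.5,0],"yaw":0},{"gripper":-0.4,"offset":[2.5,10.3,0],"yaw":0}]'
python3 -m jog '[{"gripper":-0.4,"offset":[3.8,9.9,0],"yaw":0},{"gripper":-0.4,"offset":[5,9.4,0],"yaw":0},{"gripper":-0.4,"offset":[6.1,8.7,0],"yaw":0},{"gripper":-0.4,"offset":[4,5,0],"yaw":0},{"gripper":-0.4,"offset":[0,3,0],"yaw":0},{"gripper":-0.4,"offset":[0,2,0],"yaw":0},{"gripper":-0.4,"offset":[0,0,0],"yaw":0},{"gripper":-0.4,"offset":[0,0,0],"yaw":0}]'
python3 - <<'E'
from to import *
to(model(P,1.45)['cover_knob'])
a=snapshot('side')[0][190:280,260:400]
cv2.imwrite('pics/k2.png',cv2.resize(a[:,:,::-1],None,fx=4,fy=4,interpolation=2))
for q in(0,1.2,1.45): print(q,proj('side',model(P,q)['cover_knob']))
l=spotter.pinpoint('side','cover_knob'); print(l[:2])
E
```

```text
t: 4.77
tcp_pos: [421.3, -397.4, 88.6]
eef_rot: [3.118, 0.384, 0.0]
contact_force: [-1.4, 1.3, -0.9]
gripper_width: 0.297
gripper_force: 0.5
t: 5.43
tcp_pos: [448.3, -424.3, 88.3]
eef_rot: [-3.11, -0.384, 0.003]
contact_force: [-1.1, 15.5, 8.5]
gripper_width: 0.302
gripper_force: 7.5
t 5.4333 tcp [ 448.3 -424.3   88.3] ang 0.246 F [-1.1 15.5  8.5] w 26.5 d_tool [ 2.9 -1.8 -9.7]
0 [309.71395342 235.37027246]
1.2 [318.3484119  251.02917158]
1.45 [325.08928472 253.10573514]
[{'at': [325.0, 252.0], 'p': 0.52}]
```

View pics/k2.png

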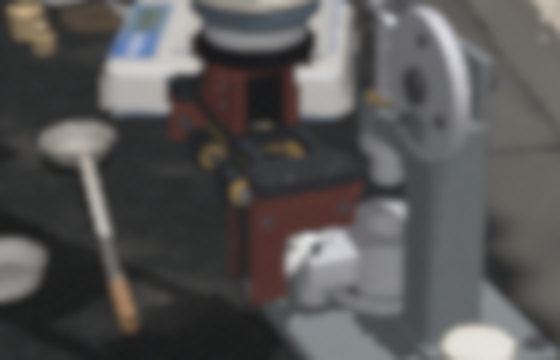

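Force against the stop (15 N) and the knob seen at (325,252), which matches 1.45 rad, show the cover fully open. Next I back off, lift, and turn for the lever grip.

```bash
python3 -m jog '[{"gripper":-0.4,"offset":[0,-4,0],"yaw":0},{"gripper":-0.4,"offset":[0,-2.5,0],"yaw":0},{"gripper":-0.4,"offset":[0,0,-15],"yaw":0},{"gripper":-0.4,"offset":[0,0,-25],"yaw":0},{"gripper":1,"offset":[0,0,-35],"yaw":0},{"gripper":1,"offset":[0,0,-38],"yaw":0},{"gripper":1,"offset":[0,0,-38],"yaw":0.12},{"gripper":1,"offset":[0,0,-38],"yaw":0.12}]'
python3 - <<'E'
from to import *
m=model(P)['grip_mid'];to(m); print(env.get_obs()['q'].round(2))
print('want ang',P[2]-np.pi/2)
print(proj('side',model(P,1.45)['cover_knob']),[ (l['at'],l['p']) for _ in [snapshot('side')] for l in spotter.pinpoint('side','cover_knob')])
E
```

```text
t: 6.2
tcp_pos: [447.3, -422.2, 279.7]
eef_rot: [3.141, 0.001, 0.001]
contact_force: [-0.1, 0.3, 1.0]
gripper_width: 0.561
gripper_force: 0.0
t 6.2 tcp [ 447.3 -422.2  279.7] ang 0.001 F [-0.1  0.3  1. ] w 49.4 d_tool [  76.1 -219.6  -34. ]
[-0.78  0.36  1.62 -0.    1.16  0.79]
want ang -1.3247963267948966
[325.08928472 253.10573514] [([325.0, 253.7], 0.77)]
```

```bash
python3 -m jog '[{"gripper":1,"offset":[0,0,-30],"yaw":-0.121},{"gripper":1,"offset":[0,0,-30],"yaw":-0.121},{"gripper":1,"offset":[0,0,-30],"yaw":-0.121},{"gripper":1,"offset":[0,0,-25],"yaw":-0.121},{"gripper":1,"offset":[0,0,0],"yaw":-0.121},{"gripper":1,"offset":[0,0,0],"yaw":-0.121},{"gripper":1,"offset":[0,0,0],"yaw":-0.121},{"gripper":1,"offset":[0,0,0],"yaw":-0.121}]'
python3 -m jog '[{"gripper":1,"offset":[0,0,0],"yaw":-0.121},{"gripper":1,"offset":[0,0,0],"yaw":-0.121},{"gripper":1,"offset":[0,0,0],"yaw":-0.121},{"gripper":1,"offset":[0,0,0],"yaw":-0.121},{"gripper":1,"offset":[0,0,0],"yaw":-0.121},{"gripper":1,"offset":[0,0,0],"yaw":-0.121},{"gripper":1,"offset":[0,0,0],"yaw":-0.121},{"gripper":1,"offset":[0,0,0],"yaw":0}]'
python3 - <<'E'
from to import *
to(model(P)['grip_mid'])
# refine lever: depth points near the grip
G=model(P)['grip_mid']; a=P[2]
for n in('side','top'):
    D=snapshot(n)[1]; v,u=np.nonzero(D>0); Kc,Rm,t=cam(n)
    Q=(np.c_[(u-Kc[0,2])/Kc[0,0],(v-Kc[1,2])/Kc[1,1],np.ones(len(u))]*D[v,u][:,None]-t)@Rm
    L=Q-[P[0],P[1],0]; L=np.c_[L[:,0]*c(a)+L[:,1]*s(a),-L[:,0]*s(a)+L[:,1]*c(a),L[:,2]]
    for y0 in(90,115,137,160,180):
        w=L[(abs(L[:,0])<70)&(abs(L[:,1]-y0)<11)&(L[:,2]>230)&(L[:,2]<370)]
        if len(w)>3: print(n,y0,len(w),'x 5-95',np.percentile(w[:,0],[3,50,97]).round(),'z',np.percentile(w[:,2],[3,50,97]).round(),'axis z',round(210+(y0+85)*np.tan(np.radians(25))))
    print([(np.round(l['at']),round(l['p'],2)) for l in spotter.pinpoint(n,'button_face')],proj(n,model(P)['button_face']))
E
```

```text
t: 6.97
tcp_pos: [447.3, -422.2, 392.3]
eef_rot: [2.771, 1.479, -0.0]
contact_force: [0.6, 0.2, -0.2]
gripper_width: 0.996
gripper_force: 0.0
t: 7.63
tcp_pos: [447.2, -422.2, 392.1]
eef_rot: [-1.921, -2.486, 0.0]
contact_force: [-1.0, 0.4, -0.1]
gripper_width: 1.002
gripper_force: 0.0
t 7.6333 tcp [ 447.2 -422.2  392.1] ang 1.826 F [-1.   0.4 -0.1] w 88.1 d_tool [193.4 129.1  78.5]
side 90 101 x 5-95 [-18.  -6.  14.] z [277. 297. 306.] axis z 292
side 115 77 x 5-95 [-15.  -8.  11.] z [283. 309. 318.] axis z 303
side 137 84 x 5-95 [-23. -14.   8.] z [293. 315. 324.] axis z 314
side 160 52 x 5-95 [-23.  -9.   6.] z [307. 330. 337.] axis z 324
side 180 64 x 5-95 [-15.  -8.  12.] z [312. 338. 345.] axis z 334
[(array([331., 157.]), 0.44)] [332.21094509 151.40625006]
top 90 129 x 5-95 [-15.  -2.  16.] z [284. 303. 310.] axis z 292
top 115 126 x 5-95 [-12.  -2.  14.] z [288. 314. 322.] axis z 303
top 137 150 x 5-95 [-21.  -6.  13.] z [306. 323. 331.] axis z 314
top 160 137 x 5-95 [-18.  -4.  14.] z [311. 334. 341.] axis z 324
top 180 139 x 5-95 [-13.  -2.  14.] z [318. 342. 351.] axis z 334
[(array([284., 156.]), 0.51)] [286.97411411 154.96644152]
```

```bash
python3 -m jog '[{"gripper":1,"offset":[32,20.5,0],"yaw":0},{"gripper":1,"offset":[32,20.5,0],"yaw":0},{"gripper":1,"offset":[32,20.5,0],"yaw":0},{"gripper":1,"offset":[32,20.5,0],"yaw":0},{"gripper":1,"offset":[32,20.5,0],"yaw":0},{"gripper":1,"offset":[32,20.5,0],"yaw":0.009},{"gripper":1,"offset":[0,0,0],"yaw":0},{"gripper":1,"offset":[0,0,0],"yaw":0}]'
python3 - <<'E'
from to import *
P[3]=-.5
to(model(P)['grip_mid']-[0,0,5])
G=model(P)['grip_mid']; a=P[2]
for n in('side','top'):
    I,D=snapshot(n); v,u=np.nonzero(D>0); Kc,Rm,t=cam(n)
    Q=(np.c_[(u-Kc[0,2])/Kc[0,0],(v-Kc[1,2])/Kc[1,1],np.ones(len(u))]*D[v,u][:,None]-t)@Rm
    L=Q-[P[0],P[1],0]; L=np.c_[L[:,0]*c(a)+L[:,1]*s(a),-L[:,0]*s(a)+L[:,1]*c(a),L[:,2]]
    br=I[v,u].min(1)>110
    w=L[(L[:,0]<-16)&(L[:,0]>-32)&(abs(L[:,1]-140)<40)&(L[:,2]>285)&(L[:,2]<350)&br]
    if len(w): print(n,len(w),w.mean(0).round(1),w.min(0).round(),w.max(0).round())
    print([(np.round(l['at']),round(l['p'],2)) for l in spotter.pinpoint(n,'button_face')],proj(n,model(P)['button_face']))
I=snapshot('side')[0][90:230,270:400]; cv2.imwrite('pics/g1.png',cv2.resize(I[:,:,::-1],None,fx=4,fy=4,interpolation=2))
E
```

```text
t: 8.5
tcp_pos: [519.3, -204.0, 392.8]
eef_rot: [1.935, 2.474, -0.0]
contact_force: [0.7, -0.8, -0.1]
gripper_width: 0.999
gripper_force: 0.0
t 8.5 tcp [ 519.3 -204.   392.8] ang 1.814 F [ 0.7 -0.8 -0.1] w 87.9 d_tool [ 0.5 -1.7 84.3]
side 34 [-20.8 139.8 308.9] [-24. 131. 294.] [-16. 155. 321.]
[(array([330., 154.]), 0.58)] [330.34148435 151.61876855]
[] [287.55736519 157.3087643 ]
```

View pics/g1.png

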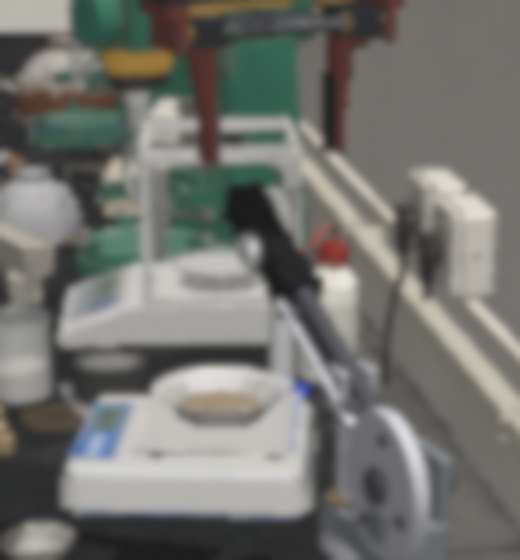

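The fingertips at full-frame (322,130) and (353,127) straddle the grip at about (337,150), with the button at about (332,152). I descend next.

```bash
python3 -m jog '[{"gripper":1,"offset":[2,-1.7,21],"yaw":0},{"gripper":1,"offset":[0,0,21],"yaw":0},{"gripper":1,"offset":[0,0,21],"yaw":0},{"gripper":1,"offset":[0,0,21],"yaw":0},{"gripper":0.1,"offset":[0,0,0],"yaw":0},{"gripper":0.1,"offset":[0,0,0],"yaw":0},{"gripper":0.1,"offset":[0,0,0],"yaw":0},{"gripper":0.1,"offset":[0,0,0],"yaw":0}]'
python3 - <<'E'
from to import *
P[3]=-.5
to(model(P)['grip_mid']-[0,0,5])
I=snapshot('side')[0][110:210,290:390]; cv2.imwrite('pics/g2.png',cv2.resize(I[:,:,::-1],None,fx=5,fy=5,interpolation=2))
E
```

```text
t: 9.42
tcp_pos: [517.3, -204.7, 310.3]
eef_rot: [1.938, 2.47, 0.001]
contact_force: [-0.5, -0.4, -0.3]
gripper_width: 0.733
gripper_force: 0.0
t 9.4167 tcp [ 517.3 -204.7  310.3] ang 1.811 F [-0.5 -0.4 -0.3] w 64.5 d_tool [0.7 0.5 1.7]
```

View pics/g2.png

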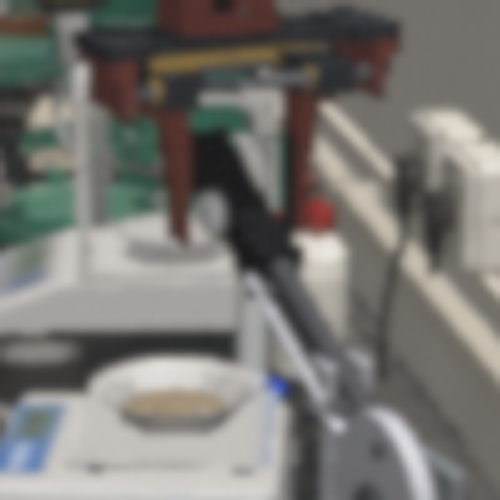

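The fingers straddle the button (white, at about (332,153)), with the tip a little below its centre. Now I close.

```bash
python3 -m jog '[{"gripper":-1,"offset":[0,0,0],"yaw":0},{"gripper":-1,"offset":[0,0,0],"yaw":0},{"gripper":-1,"offset":[0,0,0],"yaw":0},{"gripper":-1,"offset":[0,0,0],"yaw":0},{"gripper":-1,"offset":[0,0,0],"yaw":0},{"gripper":-1,"offset":[0,0,0],"yaw":0},{"gripper":-1,"offset":[0,0,0],"yaw":0},{"gripper":-1,"offset":[0,0,0],"yaw":0}]'
python3 - <<'E'
from to import *
P[3]=-.5
to(model(P)['grip_mid']-[0,0,5])
# arc of the grip in the tool frame: tool x = press y, tool z = down
A=np.radians(25)-np.linspace(0,.733,17); p=np.c_[245*c(A),-245*s(A)]
print(np.round(np.diff(p,axis=0),1).tolist())
E
```

```text
t: 10.13
tcp_pos: [520.2, -203.2, 309.2]
eef_rot: [1.934, 2.468, 0.008]
contact_force: [15.7, 4.0, -5.9]
gripper_width: 0.344
gripper_force: 30.0
t 10.1333 tcp [ 520.2 -203.2  309.2] ang 1.812 F [15.7  4.  -5.9] w 30.3 d_tool [-0.1 -2.7  0.7]
[[4.5, 10.3], [4.0, 10.5], [3.5, 10.6], [3.1, 10.8], [2.6, 10.9], [2.1, 11.0], [1.5, 11.1], [1.0, 11.2], [0.5, 11.2], [0.0, 11.2], [-0.5, 11.2], [-1.0, 11.2], [-1.5, 11.1], [-2.0, 11.0], [-2.5, 10.9], [-3.0, 10.8]]
```

```bash
python3 -m jog '[{"gripper":-1,"offset":[0,2.5,0],"yaw":0},{"gripper":-1,"offset":[2.4,0,5.1],"yaw":0},{"gripper":-1,"offset":[4.3,0,10.4],"yaw":0},{"gripper":-1,"offset":[3.8,0,10.5],"yaw":0},{"gripper":-1,"offset":[3.3,0,10.7],"yaw":0},{"gripper":-1,"offset":[2.9,0,10.8],"yaw":0},{"gripper":-1,"offset":[2.4,0,10.9],"yaw":0},{"gripper":-1,"offset":[0,0,0],"yaw":0}]'
python3 - <<'E'
from to import *
P[3]=-.5
for q in(.3,.35,.4,.45): print(q,end=' ');to(model(P,0,q)['grip_mid']-[0,0,5])
print(env.get_obs()['torque'].round(2))
E
```

```text
t: 10.8
tcp_pos: [515.4, -184.2, 248.1]
eef_rot: [1.936, 2.472, 0.002]
contact_force: [9.7, 1.5, -5.7]
gripper_width: 0.345
gripper_force: 30.0
0.3 t 10.8 tcp [ 515.4 -184.2  248.1] ang 1.812 F [ 9.7  1.5 -5.7] w 30.4 d_tool [ 1.  -2.7  9.8]
0.35 t 10.8 tcp [ 515.4 -184.2  248.1] ang 1.812 F [ 9.7  1.5 -5.7] w 30.4 d_tool [ 2.3 -2.8 21.9]
0.4 t 10.8 tcp [ 515.4 -184.2  248.1] ang 1.812 F [ 9.7  1.5 -5.7] w 30.4 d_tool [ 3.1 -2.8 34.1]
0.45 t 10.8 tcp [ 515.4 -184.2  248.1] ang 1.812 F [ 9.7  1.5 -5.7] w 30.4 d_tool [ 3.3 -2.8 46.4]
[-0.02 -1.58  0.28]
```

```bash
python3 -m jog '[{"gripper":-1,"offset":[2,0.5,8],"yaw":0},{"gripper":-1,"offset":[1.6,0,11.1],"yaw":0},{"gripper":-1,"offset":[1.1,0,11.2],"yaw":0},{"gripper":-1,"offset":[0.6,0,11.2],"yaw":0},{"gripper":-1,"offset":[0.1,0,11.2],"yaw":0},{"gripper":-1,"offset":[-0.4,0,11.2],"yaw":0},{"gripper":-1,"offset":[-0.9,0,11.2],"yaw":0},{"gripper":-1,"offset":[-1.4,0,11.1],"yaw":0}]'
python3 - <<'E'
from to import *
P[3]=-.5
for q in(.6,.68,.733): print(q,end=' ');to(model(P,0,q)['grip_mid']-[0,0,5])
E
```

```text
t: 11.47
tcp_pos: [515.1, -182.7, 163.2]
eef_rot: [1.936, 2.47, 0.0]
contact_force: [6.3, -4.8, -2.7]
gripper_width: 0.345
gripper_force: 30.0
0.6 t 11.4667 tcp [ 515.1 -182.7  163.2] ang 1.812 F [ 6.3 -4.8 -2.7] w 30.4 d_tool [-1.5 -2.8 -1.9]
0.68 t 11.4667 tcp [ 515.1 -182.7  163.2] ang 1.812 F [ 6.3 -4.8 -2.7] w 30.4 d_tool [-5.4 -2.8 17.3]
0.733 t 11.4667 tcp [ 515.1 -182.7  163.2] ang 1.812 F [ 6.3 -4.8 -2.7] w 30.4 d_tool [-8.8 -2.8 29.8]
```

```bash
python3 -m jog '[{"gripper":-1,"offset":[-2,0,8],"yaw":0},{"gripper":-1,"offset":[-2,0,8],"yaw":0},{"gripper":-1,"offset":[-2,0,7],"yaw":0},{"gripper":-1,"offset":[-1.5,0,5],"yaw":0},{"gripper":-1,"offset":[-0.5,0,3],"yaw":0},{"gripper":-1,"offset":[0,0,0],"yaw":0},{"gripper":-1,"offset":[0,0,0],"yaw":0},{"gripper":-1,"offset":[0,0,0],"yaw":0}]'
python3 - <<'E'
from to import *
P[3]=-.5
for q in(.68,.733): print(q,end=' ');to(model(P,0,q)['grip_mid']-[0,0,5])
for n in('side','top'):
    I=snapshot(n)[0]; print(n,[(np.round(l['at']),round(l['p'],2)) for l in spotter.pinpoint(n,'ram')][:2],proj(n,model(P)['die_port']))
    if n=='side': cv2.imwrite('pics/d1.png',cv2.resize(I[150:290,290:430][:,:,::-1],None,fx=4,fy=4,interpolation=2))
E
```

```text
t: 12.13
tcp_pos: [517.0, -189.8, 135.8]
eef_rot: [1.937, 2.47, 0.002]
contact_force: [-3.4, 4.0, 31.2]
gripper_width: 0.345
gripper_force: 30.0
0.68 t 12.1333 tcp [ 517.  -189.8  135.8] ang 1.812 F [-3.4  4.  31.2] w 30.4 d_tool [  1.9  -2.9 -10.1]
0.733 t 12.1333 tcp [ 517.  -189.8  135.8] ang 1.812 F [-3.4  4.  31.2] w 30.4 d_tool [-1.6 -2.9  2.4]
side [(array([357., 244.]), 0.48), (array([285., 246.]), 0.2)] [356.69339182 246.49215007]
top [(array([336., 159.]), 0.52)] [338.30849953 157.94319707]
```

View pics/d1.png

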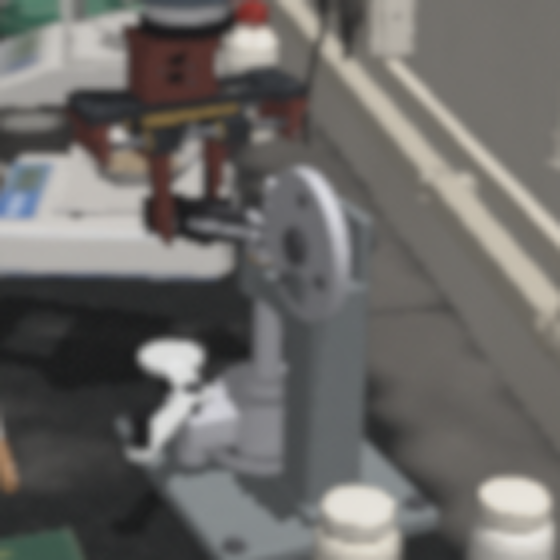

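The cover is aside (disc at about (332,239), knob at (322,256)), the ram is on the die, and the lever is at its stop (31 N up, pose matching home). I ease the load, let go, and lift.

```bash
python3 -m jog '[{"gripper":-1,"offset":[0,0,-1.5],"yaw":0},{"gripper":-1,"offset":[0,0,0],"yaw":0},{"gripper":1,"offset":[0,0,0],"yaw":0},{"gripper":1,"offset":[0,0,0],"yaw":0},{"gripper":1,"offset":[0,0,0],"yaw":0},{"gripper":1,"offset":[0,0,0],"yaw":0},{"gripper":1,"offset":[0,0,0],"yaw":0},{"gripper":1,"offset":[0,0,0],"yaw":0}]'
python3 -m jog '[{"gripper":1,"offset":[0,0,0],"yaw":0},{"gripper":1,"offset":[0,0,-10],"yaw":0},{"gripper":1,"offset":[0,0,-25],"yaw":0},{"gripper":1,"offset":[0,0,-30],"yaw":0},{"gripper":1,"offset":[0,0,-30],"yaw":0},{"gripper":1,"offset":[0,0,-30],"yaw":0},{"gripper":1,"offset":[0,0,-10],"yaw":0},{"gripper":1,"offset":[0,0,0],"yaw":0}]'
python3 - <<'E'
from to import *
P[3]=-.5
I=snapshot('side')[0]; cv2.imwrite('pics/d2.png',cv2.resize(I[150:290,290:430][:,:,::-1],None,fx=4,fy=4,interpolation=2))
for k in('button_face','cover_knob','ram'): print(k,[(np.round(l['at']),round(l['p'],2)) for l in spotter.pinpoint('side',k)][:1],proj('side',model(P,1.45,.733).get(k,model(P)['die_port'])))
to([0,0,0])
E
```

```text
t: 13.0
tcp_pos: [516.0, -189.7, 134.2]
eef_rot: [-1.938, -2.472, 0.0]
contact_force: [-0.2, -0.2, -0.1]
gripper_width: 0.758
gripper_force: 0.0
t: 13.67
tcp_pos: [517.8, -190.4, 273.0]
eef_rot: [1.935, 2.468, 0.003]
contact_force: [-0.3, 0.2, -0.0]
gripper_width: 0.998
gripper_force: 0.0
button_face [(array([329., 206.]), 0.42)] [329.17069438 205.58546224]
cover_knob [(array([325., 252.]), 0.61)] [325.08928472 253.10573514]
ram [(array([355., 245.]), 0.6)] [356.69339182 246.49215007]
t 13.8667 tcp [ 515.1 -189.5  267.8] ang 1.812 F [-0.6 -0.3  0.6] w 88.2 d_tool [ 306.4 -454.4  269.5]
```

View pics/d2.png

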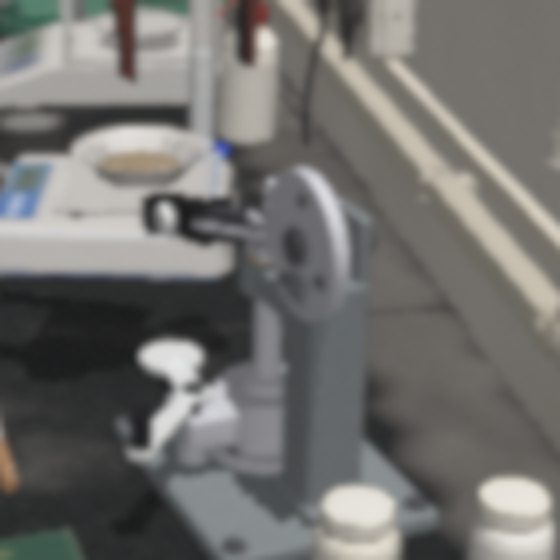

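The lever is down with the button out at (331,204), the ram is on the die, the cover is aside, and the gripper is clear above.

```bash
python3 -c "
from cell import env
print(env.sign_off())"
```

```text
the job is handed in; nothing more can be done
None
```

I handed the job in after about 14 s of robot time: the last picture and pose fit show the dust cover at its open stop, the lever lowered under control to home with the collar on the die, the button out and the gripper clear; the hand-in gave no verdict, and I did not re-measure the bystanders.

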